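# Pair the kitchen light controller with its remote

## Task

Pair the kitchen light controller with its remote: set the controller's five code switches to the same on-off pattern as the tabs on the back of the remote (red dot at switch 1, yellow stripe on the ON side), each pushed fully home, and set the dimmer lever to the green mark, about 30 degrees beyond upright. Only when code and lever are both set, press the blue pairing button fully down and let it come up again. Leave the mug, the keys and the tumbler where they are.

Things in the scene. Friction and masses are not known exactly. Their poses are not given: they have to be found in the camera images.
- controller: Grey controller box fixed to the table, 120 (x) x 236 (y) x 30 mm; origin: centre of its underside; x away from the robot, y left, yaw within 0.35 rad. Flat top: at left a black field with five upright white switch tabs (red dot by switch 1, leftmost; yellow stripe on the far, ON, side; 19 mm free between tabs, nothing raised before or behind them); at right a red-knobbed lever; a blue button.
- remote: White handset lying face down, fixed, left of the controller; 64 (x) x 130 (y) x 22 mm, origin: centre of its underside; x away from the robot, y left, yaw within 0.4 rad. On its black field five small white tabs, marked likewise (red dot by slot 1, leftmost; yellow stripe on the ON side): three towards the stripe (ON), two away from it (OFF), differing each time. Fixed: only to be read.
- switch1 (a joint): Code switch 1 of the controller, counted from the left: slides along the controller's x, 0 = OFF (stop nearer the robot), 0.014 m = ON (stop nearer the yellow stripe). Friction about 1 N, stays where left, no spring. White tab 8 (x) x 5 (y) mm, rising from the box's top to 45 mm above the table; its middle is at controller y = 92 mm, x = -7 mm OFF to +7 mm ON.
- switch2 (a joint): Code switch 2 of the controller, counted from the left: slides along the controller's x, 0 = OFF (stop nearer the robot), 0.014 m = ON (stop nearer the yellow stripe). Friction about 1 N, stays where left, no spring. White tab 8 (x) x 5 (y) mm, rising from the box's top to 45 mm above the table; its middle is at controller y = 68 mm, x = -7 mm OFF to +7 mm ON.
- switch3 (a joint): Code switch 3 of the controller, counted from the left: slides along the controller's x, 0 = OFF (stop nearer the robot), 0.014 m = ON (stop nearer the yellow stripe). Friction about 1 N, stays where left, no spring. White tab 8 (x) x 5 (y) mm, rising from the box's top to 45 mm above the table; its middle is at controller y = 44 mm, x = -7 mm OFF to +7 mm ON.
- switch4 (a joint): Code switch 4 of the controller, counted from the left: slides along the controller's x, 0 = OFF (stop nearer the robot), 0.014 m = ON (stop nearer the yellow stripe). Friction about 1 N, stays where left, no spring. White tab 8 (x) x 5 (y) mm, rising from the box's top to 45 mm above the table; its middle is at controller y = 20 mm, x = -7 mm OFF to +7 mm ON.
- switch5 (a joint): Code switch 5 of the controller, counted from the left: slides along the controller's x, 0 = OFF (stop nearer the robot), 0.014 m = ON (stop nearer the yellow stripe). Friction about 1 N, stays where left, no spring. White tab 8 (x) x 5 (y) mm, rising from the box's top to 45 mm above the table; its middle is at controller y = -4 mm, x = -7 mm OFF to +7 mm ON.
- remote_slot1 (a point): Middle of slot 1 of the remote's code field, on its surface 22 mm above the table; slots lie 18 mm apart, 1 leftmost.
- remote_slot2 (a point): Middle of slot 2 of the remote's code field, on its surface 22 mm above the table; slots lie 18 mm apart, 1 leftmost.
- remote_slot3 (a point): Middle of slot 3 of the remote's code field, on its surface 22 mm above the table; slots lie 18 mm apart, 1 leftmost.
- remote_slot4 (a point): Middle of slot 4 of the remote's code field, on its surface 22 mm above the table; slots lie 18 mm apart, 1 leftmost.
- remote_slot5 (a point): Middle of slot 5 of the remote's code field, on its surface 22 mm above the table; slots lie 18 mm apart, 1 leftmost.
- on_tab_a: One of the remote's three tabs that stand at ON (9 x 8 x 5 mm, white). Its origin is the middle of the slot in which it sits (it coincides with that remote_slotN); the tab itself stands 6 mm further along the remote's +x. The two slots without an on_tab are OFF (a white tab 6 mm towards the robot).
- on_tab_b: One of the remote's three tabs that stand at ON (9 x 8 x 5 mm, white). Its origin is the middle of the slot in which it sits (it coincides with that remote_slotN); the tab itself stands 6 mm further along the remote's +x. The two slots without an on_tab are OFF (a white tab 6 mm towards the robot).
- on_tab_c: One of the remote's three tabs that stand at ON (9 x 8 x 5 mm, white). Its origin is the middle of the slot in which it sits (it coincides with that remote_slotN); the tab itself stands 6 mm further along the remote's +x. The two slots without an on_tab are OFF (a white tab 6 mm towards the robot).
- dimmer (a joint): Angle of the dimmer lever: 0 = upright, positive leans away from the robot (controller's +x), -0.9 to 0.9 rad. A green mark on the rim of the white scale disc just right of the lever stands at 0.5 rad. The lever stays where it is left (friction about 1 N at the knob).
- dimmer_grip (a point): Centre of the lever's red knob, a lying cylinder 16 mm across and 18 mm wide along y; 45 mm from the hinge, on a steel stem 7 mm thick.
- dimmer_hinge (a point): The lever's hinge axis, which runs along the controller's y; 40 mm above the table, at x = 5, y = -82 mm in the controller's frame. The scale disc (radius 22 mm, centred on the axis) stands 11 to 15 mm to the right of the lever's middle.
- pair_button (a joint): Travel of the blue pairing button, 0 = up, 0.006 m = fully down; a spring returns it, fully down takes about 4 N.
- pair_button_top (a point): Centre of the top of the blue pairing button, 20 mm across, in a black collar, 52 mm above the table (collar 42 mm), pressed straight down; no other part stands within 30 mm of its middle at its height; at x = -35, y = -50 mm in the controller's frame.
- mug: White mug standing near the table's front edge, 82 x 112 x 94 mm; a bystander. Origin: centre of its underside's extents.
- keys: Bunch of keys with a red tag lying near the front edge, 84 x 118 x 8 mm; a bystander.
- tumbler: Empty glass tumbler, 76 mm across, 86 mm high, standing behind on the right; a bystander.
Not all that is in view belongs to the job. There is more than one size of the remote; the job needs the larger.

How it is judged:
By the outcome, as a careful person would: the job done as asked, in the order asked, and still so for the second after the job is handed in, with the robot touching nothing.
It also fails if it takes over 54 s, if anything falls off the work surface, if the arm or the gripper's body presses on something with over 40 N, if the wrist force passes 120 N, or if a joint passes its speed limit or range.

## Robot

A 6-joint arm with a two-finger parallel gripper is mounted at the origin on a cart in front of the work surface, level with it; the furniture and walls round the work are solid. World frame = base frame: x ahead of the robot, y to its left, z up, the work surface at z = 0. Lengths are in m, angles in degrees, forces in N, time in s.
With the tool pointing down it reaches from about 0.375 to 0.9 m from the base axis. Payload 3.1 kg.
Tool frame: the origin (TCP) lies on the centre line of the jaws, within the pads' length; the fingertips stand 17 mm ahead of it and the grasp point (between the pads) lies 2 mm behind it; z points along the fingers, y is the line along which they close (so a half turn about z gives the same grasp; the last joint's range is limited). The gripper opens to 87 mm and grips with 3 to 60 N. Pads are 19 mm wide; open, the fingers measure 117 mm over their backs; the gripper's body (75 mm by 190 mm) begins 51 mm behind the grasp point.
Start: joints at [-75.086, 30.224, 82.088, -0, 67.689, -10.227], TCP at [0.266, -0.566, 0.24] pointing down, gripper open.
Joint ranges: [-176.69, 176.69], [-43.24, 126.21], [12.49, 139.97], [-82, 262], [0, 151.66], [-163.58, 163.58]. Speed limits (degrees/s): [159.86, 159.86, 180, 180, 180, 180].

## Interface

Orientations are given as a 3x3 rotation matrix whose columns are the frame's x, y, z axes.
In Python, from rig import bot, imaging, finder gives the robot as it stands. The module is installed in compiled form; this text tells all that it offers.
- The arm moves only by the tool play_rows, never from a script. Its argument "motion" is a list that holds one entry, the list of rows, each a list of 6 numbers: the shift along the tool's x, y, z in a scale on which 1.0 is 100 cm, then the turn, a rotation vector about the tool's x, y, z in shares of 90 degrees (1.0 is 90 degrees). In form: [[[dx, dy, dz, wx, wy, wz], ...]]. A call has 1 to 8 rows; each row is the pose to reach, as a shift and turn from the pose commanded when the call began, along the tool's axes at that moment; what a row does not reach only later rows make up. A row lasts 1/12 s, in which the tool goes at most 41.7 mm and 7.16 degrees, less where a joint would pass 70% of its speed; a pose out of reach is approached as far as the arm can. No shift or turn number may pass 1 either way. A call with a gripper value outside its range is refused whole. "fingers" is the finger opening in m, from 0 to 0.087, set as the call begins (left out, the last holds). The fingers move at their own pace and stop on an object; the grip force is fixed at half the most. Time passes only in rows, so rows that repeat a pose let the fingers close. It gives the time, the measured TCP pose, the force, the opening and the grip force at its end, in the units of the state.
- bot.read_state(): the state, without advancing time (a new reading comes with each control period).
- imaging.capture(name): name is "scene" or "top" or "wrist"; returns a dict with "frame" (384x512x3 uint8, red, green, blue), "camera_matrix" (3x3 intrinsics, pixels), "R" (3x3) and "t" (3): a world point X has camera coordinates R X + t. Camera axes: x right, y down, z forward; pixel columns grow to the right and rows downward; lengths in m; the calibration is good to about 2 mm. A picture is of the moment at which its call begins. There is no depth.
- bot.hand_in(): hands the job in; it is judged then, once.
Trained networks look in the newest picture that a camera, given by its name, has taken for a name from the list of things; names that differ only in an ending like _2 or _b are one class to them, and where a whole thing is asked for, a point or a joint stands for the part that bears it (a point fixed in the world has none). Each returns a list of dicts, best first, with "confidence" (0 to 1); they miss things now and then, are a little off and sometimes report something else, mostly with a low value. They report only what shows in the picture. A call takes as long as a camera call. They do not tell look-alikes from the thing itself.
- finder.recognise(camera, name): "at" ([x, y, z] in m, in world coordinates, good to about 4 mm: the middle of the surface that is visible of it).
- finder.outline_of(camera, name): "pixels" (384x512 bool, what is visible of it).
The state is a dict: "time_s": time; "joint_positions": joint angles; "qvel": joint speeds; "tau": joint torques, N m; "position": TCP position; "tcp_rot": TCP orientation; "force": force on the tool from outside, world axes, zero at the start; "moment": the same for the moment, N m; "opening": opening from 0.0 (shut) to 1.0 (fully open); "grasp_force": force on a finger pad.
Only numpy, scipy, OpenCV 4.12 (cv2) and the standard library are available. Lean on these libraries where they do the work, as an engineer would, in place of code of your own. Each camera call takes 0.05 s, during which the arm holds its last target. There are 200 camera calls.

## Working session

There is one attempt and no reset: what is moved stays moved. The work goes in short steps, Python scripts to look and compute and a tool call to move; the robot and the scene stay as the last step left them, time stands still between calls to the robot, and variables do not carry over. Pictures are saved under pics/ and viewed, at most 10 in all, crops included, and the job is handed in when it is done.

Besides the shell and the picture viewer there is one more tool, called after "Request:" as name(argument=value, ...) on one line, values as JSON. play_rows: Moves the arm, as the interface text tells. Its arguments: {"type":"object","properties":{"motion":{"type":"array"},"fingers":{"type":"number"}},"required":["motion"]}

```bash
mkdir -p pics
cat > h.py <<'E'
import numpy as np, cv2, sys
from rig import bot, imaging, finder
def cap(n,f=None,crop=None,scale=1):
    c=imaging.capture(n)
    if f:
        im=c["frame"][:,:,::-1]
        if crop: x0,y0,x1,y1=crop; im=im[y0:y1,x0:x1]
        cv2.imwrite(f"pics/{f}.png",cv2.resize(im,None,fx=scale,fy=scale,interpolation=cv2.INTER_CUBIC))
    return c
def proj(c,X):
    X=np.atleast_2d(X); p=(X@np.array(c["R"]).T+c["t"])@np.array(c["camera_matrix"]).T
    return p[:,:2]/p[:,2:]
def back(c,uv,z):
    uv=np.atleast_2d(uv); K=np.linalg.inv(c["camera_matrix"]); R=np.array(c["R"]); C=-R.T@c["t"]
    d=np.c_[uv,np.ones(len(uv))]@K.T@R
    return C+d*((z-C[2])/d[:,2])[:,None]
E
python3 - <<'E'
from h import *
c=cap("top","top1",scale=1.5); c2=cap("scene","scene1",scale=1.5)
print(bot.read_state()["tcp_rot"])
for cam in("top","scene"):
  for n in "controller remote switch1 on_tab_a remote_slot1 remote_slot5 dimmer_grip dimmer_hinge pair_button_top mug keys tumbler".split():
    print(cam,n,[(np.round(d["at"],3).tolist(),round(d["confidence"],2)) for d in finder.recognise(cam,n)[:5]])
E
```

```text
[[ 9.05237911e-01  4.24904735e-01 -5.38827995e-04]
 [ 4.24904972e-01 -9.05236068e-01  1.85114673e-03]
 [ 2.98794475e-04 -1.90467889e-03 -9.99998141e-01]]
top controller [([0.512, -0.054, 0.028], 0.98)]
top remote [([0.48, 0.301, 0.027], 0.76), ([0.616, 0.238, 0.014], 0.71)]
top switch1 [([0.478, 0.298, 0.023], 0.46)]
top on_tab_a []
top remote_slot1 [([0.474, 0.293, 0.021], 0.88), ([0.345, -0.2, 0.002], 0.68), ([0.616, 0.238, 0.016], 0.66)]
top remote_slot5 [([0.474, 0.293, 0.021], 0.88), ([0.345, -0.2, 0.002], 0.68), ([0.616, 0.238, 0.016], 0.66)]
top dimmer_grip []
top dimmer_hinge [([0.515, -0.055, 0.028], 0.68), ([0.478, 0.299, 0.027], 0.39)]
top pair_button_top [([0.338, 0.256, 0.024], 0.61), ([0.484, -0.111, 0.057], 0.57), ([0.474, 0.293, 0.023], 0.39)]
top mug [([0.335, 0.258, 0.025], 0.87)]
top keys [([0.344, -0.197, -0.0], 0.86)]
top tumbler [([0.625, -0.347, 0.043], 0.95)]
scene controller [([0.5, -0.08, 0.03], 0.86)]
scene remote [([0.606, 0.234, 0.015], 0.7), ([0.462, 0.269, 0.027], 0.56)]
scene switch1 [([0.315, 0.216, 0.047], 0.38)]
scene on_tab_a [([0.467, 0.264, 0.021], 0.69), ([0.512, -0.143, 0.086], 0.64)]
scene remote_slot1 [([0.466, 0.266, 0.02], 0.64), ([0.606, 0.23, 0.019], 0.61)]
scene remote_slot5 [([0.466, 0.266, 0.02], 0.64), ([0.606, 0.23, 0.019], 0.61)]
scene dimmer_grip []
scene dimmer_hinge [([0.493, -0.08, 0.03], 0.74)]
scene pair_button_top [([0.499, -0.08, 0.031], 0.37), ([0.466, 0.264, 0.02], 0.37)]
scene mug [([0.319, 0.216, 0.048], 0.75)]
scene keys [([0.466, 0.265, 0.025], 0.71), ([0.342, -0.2, 0.004], 0.5)]
scene tumbler [([0.591, -0.33, 0.049], 0.6), ([0.499, -0.083, 0.031], 0.18)]
```

View pics/top1.png

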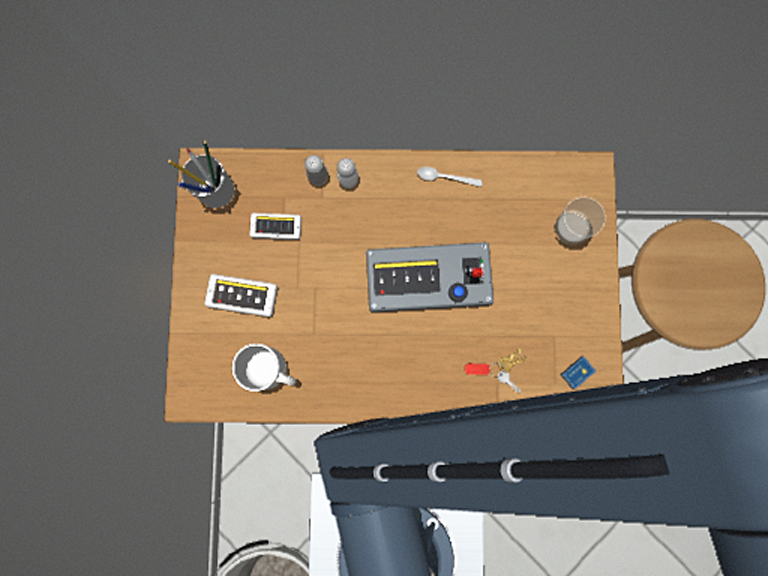

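View pics/scene1.png

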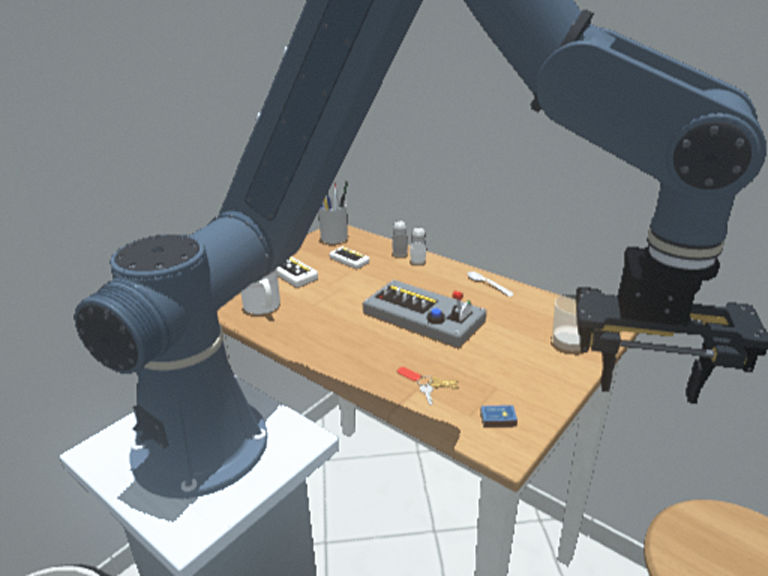

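The top view shows the controller (430,277) and the larger remote at (241,295) in the enlarged picture, with the small decoy at (275,226). Next I zoom in on both and fit outlines.

Run:
```python
from h import *
c=cap("top")
f=c["frame"][:,:,::-1]
a=cv2.resize(f[178:214,130:190],None,fx=9,fy=9,interpolation=cv2.INTER_CUBIC)
b=cv2.resize(f[155:215,238:334],None,fx=5.625,fy=5,interpolation=cv2.INTER_CUBIC)[:270]
b=cv2.resize(f[158:212,238:334],(540,270),interpolation=cv2.INTER_CUBIC)
cv2.imwrite("pics/z1.png",np.vstack([a,b]))
for n,z in(("controller",.03),("remote",.022)):
    for d in finder.outline_of("top",n)[:2]:
        m=d["pixels"].astype(np.uint8)
        k,_=cv2.findContours(m,cv2.RETR_EXTERNAL,cv2.CHAIN_APPROX_NONE); k=max(k,key=cv2.contourArea)
        w=back(c,k[:,0,:].astype(float),z)[:,:2]
        r=cv2.minAreaRect((w*1000).astype(np.float32)); print(n,d["confidence"],r)
C=-np.array(c["R"]).T@c["t"]; print("top cam",C, c["camera_matrix"][0])
w=imaging.capture("wrist"); s=bot.read_state()
C=-np.array(w["R"]).T@w["t"]; T=np.array(s["tcp_rot"])
print("wrist cam in tcp",T.T@(C-s["position"]),"\n",T.T@np.array(w["R"]).T, w["camera_matrix"])
```

```text
controller 0.83 ((515.7694702148438, -58.42408752441406), (123.98690032958984, 241.6035614013672), 4.44308614730835)
remote 0.82 ((611.7701416015625, 235.03317260742188), (99.77286529541016, 52.934288024902344), 86.0278091430664)
remote 0.77 ((479.216552734375, 298.50836181640625), (127.99576568603516, 65.71843719482422), 81.36485290527344)
top cam [0.32499116 0.01978609 1.21820946] [424.32262281   0.         257.72639499]
wrist cam in tcp [ 6.73229756e-02 -8.19172175e-05 -1.45728856e-01] 
 [[ 5.49687821e-04 -9.69764577e-01 -2.44041724e-01]
 [ 9.99999136e-01  2.41645055e-04  1.29219105e-03]
 [-1.19414963e-03 -2.44042223e-01  9.69763872e-01]] [[304.72445772   0.         255.58650999]
 [  0.         304.72445772 190.63454204]
 [  0.           0.           1.        ]]
```

View pics/z1.png

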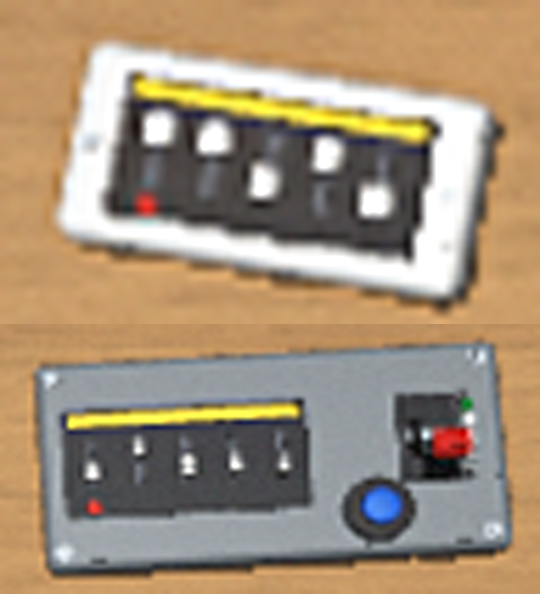

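Remote reads ON ON OFF ON OFF from slot 1 (tabs at zoomed (158,130), (213,138), (262,182), (327,153), (375,201)). Controller looks OFF, ON, OFF, OFF, OFF. Moving the wrist camera over the controller.

Request:
play_rows(motion=[[[0.032, -0.025, 0.003, 0, 0, 0], [0.065, -0.05, 0.006, 0, 0, 0], [0.097, -0.074, 0.009, 0, 0, 0], [0.13, -0.099, 0.012, 0, 0, 0], [0.162, -0.124, 0.015, 0, 0, 0], [0.194, -0.148, 0.018, 0, 0, 0], [0.227, -0.173, 0.021, 0, 0, 0], [0.259, -0.198, 0.023, 0, 0, 0]]], fingers=0)

```text
time_s: 2.17
position: [0.4165, -0.2748, 0.2166]
tcp_rot: [[0.905, 0.424, 0.0], [0.424, -0.905, -0.0], [0.0, 0.0, -1.0]]
force: [1.5, -0.9, 0.1]
opening: 0.476
grasp_force: 0.0
```

Careful with the scale: turns go in shares of 90 degrees. That gives: 20.7 degrees is 0.23.

Request:
play_rows(motion=[[[0.032, -0.025, 0.003, 0, 0, 0.0444], [0.065, -0.05, 0.006, 0, 0, 0.0889], [0.097, -0.074, 0.009, 0, 0, 0.1333], [0.13, -0.099, 0.012, 0, 0, 0.1778], [0.162, -0.124, 0.015, 0, 0, 0.2222], [0.195, -0.148, 0.017, 0, 0, 0.23], [0.195, -0.148, 0.017, 0, 0, 0.23], [0.195, -0.148, 0.017, 0, 0, 0.23]]])

```text
time_s: 2.83
position: [0.5302, -0.0576, 0.1995]
tcp_rot: [[0.997, 0.083, 0.0], [0.083, -0.997, -0.0], [0.0, 0.0, -1.0]]
force: [-0.9, 0.2, 0.4]
opening: 0.008
grasp_force: 0.0
```

Run:
```python
from h import *
c=cap("wrist","w1",scale=1.5)
s=bot.read_state(); print(s["time_s"],s["position"],np.round(s["tcp_rot"],4),s["force"])
for n in "controller pair_button_top switch1 dimmer_grip dimmer_hinge".split():
    print(n,[(np.round(d["at"],3).tolist(),round(d["confidence"],2)) for d in finder.recognise("wrist",n)[:6]])
```

```text
2.8833 [ 0.52962751 -0.05895804  0.19950732] [[ 9.968e-01  8.010e-02 -3.000e-04]
 [ 8.010e-02 -9.968e-01 -4.000e-04]
 [-3.000e-04  4.000e-04 -1.000e+00]] [-0.41593815 -0.36345683  1.59341338]
controller [([0.54, -0.058, 0.027], 0.6)]
pair_button_top []
switch1 [([0.52, 0.006, 0.045], 0.62), ([0.508, 0.034, 0.043], 0.5)]
dimmer_grip [([0.516, -0.065, 0.044], 0.69), ([0.522, -0.144, 0.079], 0.54)]
dimmer_hinge [([0.539, -0.058, 0.029], 0.74)]
```

View pics/w1.png

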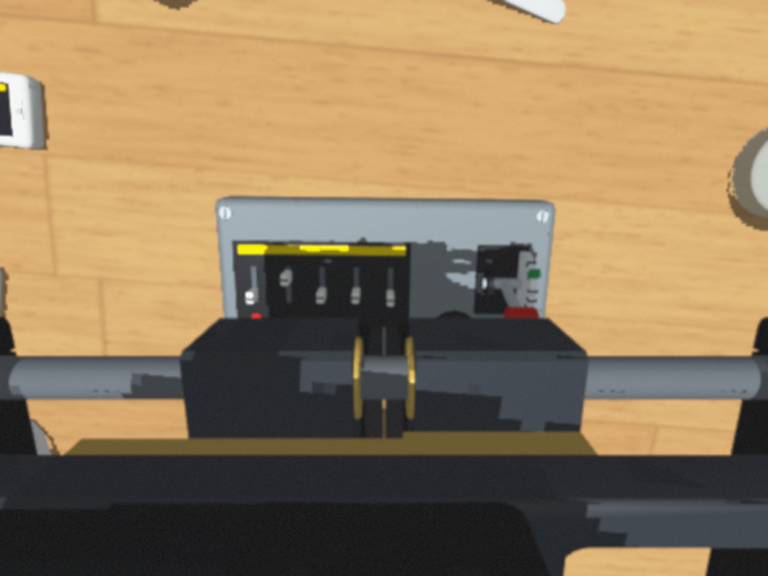

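The gripper hides the controller's near half; tabs are visible at (250,297), (286,278), (322,297), (356,297), (390,297): OFF, ON, OFF, OFF, OFF. Backing up for a clear view.

Request:
play_rows(motion=[[[-0.035, 0, 0, 0, 0, 0], [-0.07, 0, 0, 0, 0, 0], [-0.1, 0, 0, 0, 0, 0], [-0.1, 0, 0, 0, 0, 0], [-0.1, 0, 0, 0, 0, 0]]])

```text
time_s: 3.55
position: [0.4281, -0.0681, 0.1998]
tcp_rot: [[0.997, 0.074, -0.001], [0.074, -0.997, 0.0], [-0.001, -0.0, -1.0]]
force: [1.1, -0.5, 1.3]
opening: 0.003
grasp_force: 0.0
```

Run:
```python
from h import *
c=cap("wrist","w2",crop=(120,130,400,330),scale=2.8)
np.savez("w2.npz",f=c["frame"],camera_matrix=c["camera_matrix"],R=c["R"],t=c["t"])
s=bot.read_state(); print(s["time_s"],s["position"],np.round(s["tcp_rot"],4),s["force"])
h=cv2.cvtColor(c["frame"],cv2.COLOR_RGB2HSV)
def blobs(n,lo,hi,z,amin=5):
    m=cv2.inRange(h,np.array(lo),np.array(hi)); N,_,st,ce=cv2.connectedComponentsWithStats(m)
    for i in range(1,N):
        if st[i,4]>=amin: print(n,st[i].tolist(),ce[i].round(1),back(c,ce[i],z)[0].round(4))
blobs("blue",(105,120,80),(130,255,255),.052,30)
blobs("red",(0,150,80),(6,255,255),.03,8)
blobs("yellow",(25,150,120),(33,255,255),.03,20)
blobs("green",(50,120,50),(85,255,255),.05,4)
for d in finder.outline_of("wrist","controller")[:1]:
    k,_=cv2.findContours(d["pixels"].astype(np.uint8),cv2.RETR_EXTERNAL,cv2.CHAIN_APPROX_NONE); k=max(k,key=cv2.contourArea)
    print(cv2.minAreaRect((back(c,k[:,0,:].astype(float),.03)[:,:2]*1000).astype(np.float32)))
```

```text
3.6 [ 0.43010993 -0.0685501   0.20005865] [[ 9.972e-01  7.490e-02  1.900e-03]
 [ 7.490e-02 -9.972e-01 -7.000e-04]
 [ 1.800e-03  8.000e-04 -1.000e+00]] [ 0.62000108 -0.90522031  0.80127088]
blue [295, 115, 22, 22, 376] [305.6 125.4] [ 0.4882 -0.1107  0.052 ]
red [340, 83, 27, 20, 445] [352.9  92.5] [ 0.5229 -0.1573  0.03  ]
red [158, 111, 8, 8, 47] [161.3 114.2] [0.4878 0.0314 0.03  ]
yellow [147, 57, 121, 8, 926] [205.6  60.7] [ 0.5413 -0.0112  0.03  ]
green [358, 61, 9, 9, 50] [362.4  65.2] [ 0.5452 -0.1562  0.05  ]
((519.20263671875, -59.07805633544922), (118.65485382080078, 233.0514678955078), 4.281983852386475)
```

View pics/w2.png

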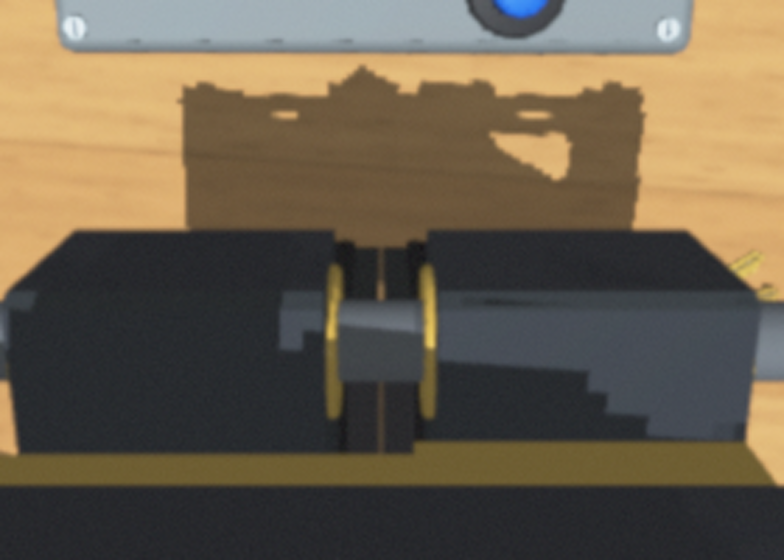

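The controller is now fully in frame above this crop. Fit comes to centre (0.519,-0.059), yaw 4.28°, and the blue button agrees within 1 mm. Next I measure tabs and lever from the saved frame.

```bash
cat >> h.py <<'E'
YAW=np.radians(4.28); CC=np.array([.519,-.059]); RC=np.array([[np.cos(YAW),-np.sin(YAW)],[np.sin(YAW),np.cos(YAW)]])
def loc(p): p=np.atleast_2d(p); return (p[:,:2]-CC)@RC
def wor(x,y,z): return np.r_[CC+RC@[x,y],z]
def report(c):
    f=c["frame"]; g=f.min(2).astype(int)
    # tab tops: correlate predicted white at x in range
    for i,y in enumerate((.092,.068,.044,.020,-.004)):
        xs=np.linspace(-.016,.016,65); v=[]
        for x in xs:
            P=proj(c,[wor(x,y+e,.045) for e in(-.0015,0,.0015)]).astype(np.float32)
            v.append(cv2.remap(g.astype(np.float32),P[:,0],P[:,1],cv2.INTER_LINEAR).max())
        v=np.array(v); on=xs[v>(v.max()+v.min())/2]; print("tab",i+1,"x mm",(on.mean()*1e3).round(1),"ext",(on.min()*1e3).round(1),(on.max()*1e3).round(1),"max",v.max())
    h=cv2.cvtColor(f,cv2.COLOR_RGB2HSV); m=cv2.inRange(h,np.array((0,150,60)),np.array((6,255,255)))
    q=proj(c,wor(.005,-.082,.07))[0]; N,_,st,ce=cv2.connectedComponentsWithStats(m)
    ok=[i for i in range(1,N) if st[i,4]>30 and np.hypot(*(ce[i]-q))<60]
    if ok:
        i=min(ok,key=lambda i:np.hypot(*(ce[i]-q))); th=np.linspace(-.9,.9,181)
        P=proj(c,[wor(.005+.045*np.sin(a),-.082,.04+.045*np.cos(a)) for a in th]); d=np.hypot(*(P-ce[i]).T); j=d.argmin()
        print("knob",ce[i].round(1),"angle",th[j].round(3),"resid px",d[j].round(2))
E
python3 - <<'E'
from h import *
d=np.load("w2.npz"); c={k:d[k] for k in d.files}; c["frame"]=c["f"]
report(c); c2=cap("top"); report(c2)
print(loc(back(c,[[205.6,60.7],[161.3,114.2]],.03)))
f=c["frame"][:,:,::-1][40:140,120:400]; cv2.imwrite("pics/w2b.png",cv2.resize(f,None,fx=2.8,fy=2.8,interpolation=cv2.INTER_CUBIC))
E
```

```text
tab 1 x mm -5.5 ext -9.5 -1.5 max 246.625
tab 2 x mm 7.2 ext 3.0 11.5 max 247.0
tab 3 x mm -4.8 ext -9.0 -0.5 max 247.0
tab 4 x mm -4.8 ext -9.0 -0.5 max 247.0
tab 5 x mm -6.2 ext -10.5 -2.0 max 246.96875
knob [352.9  92.5] angle -0.27 resid px 0.11
tab 1 x mm -7.2 ext -11.5 -3.0 max 246.14453
tab 2 x mm 5.2 ext 1.0 9.5 max 238.14453
tab 3 x mm -6.5 ext -12.0 -1.0 max 251.64453
tab 4 x mm -2.1 ext -16.0 12.0 max 85.4375
tab 5 x mm 1.0 ext -16.0 16.0 max 89.109375
[[ 0.0257136   0.04604507]
 [-0.0243103   0.09250129]]
```

View pics/w2b.png

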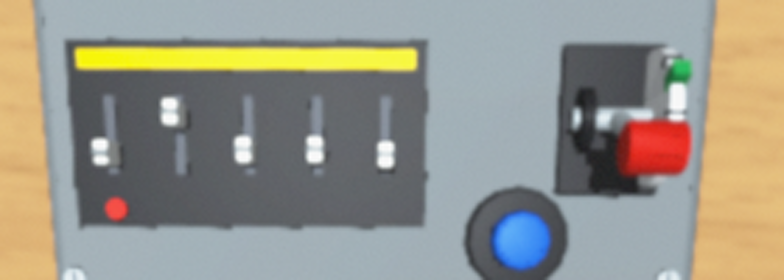

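Tabs: 1 OFF, 2 ON, 3–5 OFF (several maybe 1–2 mm short of home), and the lever is at about −0.27 rad. I'll push every switch home, starting with switch 1 to ON.

Request:
play_rows(motion=[[[0.02, -0.035, 0.01, 0, 0, 0], [0.04, -0.07, 0.025, 0, 0, 0], [0.054, -0.095, 0.05, 0, 0, 0], [0.054, -0.095, 0.09, 0, 0, 0], [0.054, -0.095, 0.125, 0, 0, 0], [0.054, -0.095, 0.148, 0, 0, 0], [0.054, -0.095, 0.148, 0, 0, 0], [0.054, -0.095, 0.148, 0, 0, 0]]])

```text
time_s: 4.37
position: [0.4778, 0.0316, 0.0502]
tcp_rot: [[0.997, 0.078, -0.0], [0.078, -0.997, 0.0], [-0.0, -0.0, -1.0]]
force: [0.3, -0.0, -0.1]
opening: 0.009
grasp_force: 0.0
```

```bash
cat > st.py <<'E'
from h import *
s=bot.read_state(); print(s["time_s"],"local mm",(loc(s["position"])*1e3).round(1),"z",round(s["position"][2]*1e3,1),np.round(s["force"],1),np.degrees(np.arctan2(s["tcp_rot"][1][0],s["tcp_rot"][0][0])).round(2))
E
python3 st.py
```

```text
4.3667 local mm [[-34.3  93.4]] z 50.2 [ 0.3 -0.  -0.1] 4.47
```

Request:
play_rows(motion=[[[0.008, 0.001, -0.002, 0, 0, 0], [0.014, 0.001, -0.002, 0, 0, 0], [0.018, 0.001, -0.002, 0, 0, 0], [0.022, 0.001, -0.002, 0, 0, 0], [0.026, 0.001, -0.002, 0, 0, 0], [0.026, 0.001, -0.002, 0, 0, 0]]])

```text
time_s: 4.87
position: [0.5037, 0.0324, 0.0539]
tcp_rot: [[0.997, 0.077, 0.002], [0.077, -0.997, -0.0], [0.002, 0.0, -1.0]]
force: [0.2, 0.8, -0.2]
opening: -0.003
grasp_force: 0.0
```

Request:
play_rows(motion=[[[0.002, 0, 0, 0, 0, 0], [0.002, 0, 0, 0, 0, 0]]])

```text
time_s: 5.03
position: [0.5046, 0.0327, 0.0537]
tcp_rot: [[0.997, 0.077, 0.0], [0.077, -0.997, 0.0], [0.0, -0.0, -1.0]]
force: [0.2, -0.1, -0.2]
opening: 0.003
grasp_force: 0.0
```

Request:
play_rows(motion=[[[0.002, 0, 0, 0, 0, 0], [0.002, 0, 0, 0, 0, 0]]])

```text
time_s: 5.2
position: [0.5053, 0.0329, 0.0535]
tcp_rot: [[0.997, 0.078, -0.002], [0.078, -0.997, 0.0], [-0.002, -0.0, -1.0]]
force: [-2.2, 0.0, 1.6]
opening: 0.003
grasp_force: 1.2
```

Request:
play_rows(motion=[[[0.002, 0, 0, 0, 0, 0], [0.002, 0, 0, 0, 0, 0]]])

```text
time_s: 5.37
position: [0.5055, 0.033, 0.0534]
tcp_rot: [[0.997, 0.078, -0.006], [0.078, -0.997, 0.0], [-0.006, -0.001, -1.0]]
force: [-5.6, -2.3, 4.0]
opening: -0.003
grasp_force: 2.9
```

```bash
python3 st.py
```

```text
5.3667 local mm [[-6.6 92.8]] z 53.4 [-5.6 -2.3  4. ] 4.48
```

Stop felt at x = −6.6 mm, exactly the predicted ON home. On to switch 4.

Request:
play_rows(motion=[[[-0.03, 0, 0, 0, 0, 0], [-0.03, 0.036, 0, 0, 0, 0], [-0.03, 0.073, 0, 0, 0, 0], [-0.03, 0.073, 0, 0, 0, 0], [-0.018, 0.073, 0, 0, 0, 0], [-0.01, 0.073, 0, 0, 0, 0], [-0.004, 0.073, 0, 0, 0, 0], [-0.001, 0.073, 0, 0, 0, 0]]])

```text
time_s: 6.03
position: [0.5109, -0.0396, 0.0533]
tcp_rot: [[0.997, 0.08, -0.007], [0.08, -0.997, -0.0], [-0.007, -0.0, -1.0]]
force: [-9.3, -6.4, 4.9]
opening: 0.009
grasp_force: 4.9
```

Request:
play_rows(motion=[[[0.001, 0, 0, 0, 0, 0], [0.001, 0, 0, 0, 0, 0], [0.001, 0, 0, 0, 0, 0]]])

```text
time_s: 6.28
position: [0.5108, -0.0392, 0.0531]
tcp_rot: [[0.997, 0.08, -0.007], [0.08, -0.997, 0.0], [-0.007, -0.001, -1.0]]
force: [-7.2, -6.1, 2.7]
opening: 0.006
grasp_force: 3.5
```

```bash
python3 st.py
```

```text
6.2833 local mm [[-6.7 20.4]] z 53.1 [-7.2 -6.1  2.7] 4.6
```

Request:
play_rows(motion=[[[-0.03, 0, 0, 0, 0, 0], [-0.03, -0.024, 0, 0, 0, 0], [-0.03, -0.048, 0, 0, 0, 0], [-0.03, -0.048, 0, 0, 0, 0], [-0.018, -0.048, 0, 0, 0, 0], [-0.01, -0.048, 0, 0, 0, 0], [-0.004, -0.048, 0, 0, 0, 0], [0, -0.048, 0, 0, 0, 0]]])

```text
time_s: 6.95
position: [0.5075, 0.0083, 0.0533]
tcp_rot: [[0.997, 0.079, -0.008], [0.079, -0.997, 0.0], [-0.008, -0.001, -1.0]]
force: [-10.4, -3.0, 7.4]
opening: 0.004
grasp_force: 5.2
```

Request:
play_rows(motion=[[[0, 0, 0, 0, 0, 0], [0, 0, 0, 0, 0, 0]]])

```text
time_s: 7.12
position: [0.5073, 0.0082, 0.0533]
tcp_rot: [[0.997, 0.078, -0.007], [0.078, -0.997, 0.001], [-0.007, -0.001, -1.0]]
force: [-5.4, -0.8, 3.6]
opening: 0.007
grasp_force: 2.7
```

```bash
python3 st.py
```

```text
7.1167 local mm [[-6.6 67.9]] z 53.3 [-5.4 -0.8  3.6] 4.48
```

Switches 1, 2, 4 are home. Over to the far side to press 3 to OFF.

Request:
play_rows(motion=[[[-0.012, 0, 0, 0, 0, 0], [-0.012, 0, -0.03, 0, 0, 0], [0.01, 0.024, -0.03, 0, 0, 0], [0.038, 0.024, -0.03, 0, 0, 0], [0.038, 0.024, -0.03, 0, 0, 0], [0.038, 0.024, 0, 0, 0, 0], [0.038, 0.024, 0, 0, 0, 0], [0.03, 0.024, 0, 0, 0, 0]]])

```text
time_s: 7.78
position: [0.5422, -0.0136, 0.0525]
tcp_rot: [[0.997, 0.077, -0.001], [0.077, -0.997, 0.0], [-0.001, -0.0, -1.0]]
force: [0.4, 0.1, -0.1]
opening: 0.004
grasp_force: 0.0
```

```bash
python3 st.py
```

```text
7.7833 local mm [[26.6 43.5]] z 52.5 [ 0.4  0.1 -0.1] 4.44
```

Request:
play_rows(motion=[[[-0.006, 0, 0, 0, 0, 0], [-0.012, 0, 0, 0, 0, 0], [-0.017, 0, 0, 0, 0, 0], [-0.021, 0, 0, 0, 0, 0], [-0.021, 0, 0, 0, 0, 0]]])

```text
time_s: 8.2
position: [0.5217, -0.0152, 0.0545]
tcp_rot: [[0.997, 0.077, 0.003], [0.077, -0.997, -0.0], [0.003, 0.0, -1.0]]
force: [0.8, 0.9, 0.4]
opening: 0.007
grasp_force: 0.9
```

```bash
python3 st.py
```

```text
8.2 local mm [[ 5.9 43.5]] z 54.5 [0.8 0.9 0.4] 4.39
```

Request:
play_rows(motion=[[[-0.003, 0, 0, 0, 0, 0], [-0.003, 0, 0, 0, 0, 0], [-0.003, 0, 0, 0, 0, 0]]])

```text
time_s: 8.45
position: [0.5214, -0.0154, 0.0545]
tcp_rot: [[0.997, 0.076, 0.008], [0.076, -0.997, -0.0], [0.008, 0.001, -1.0]]
force: [4.1, 3.6, 1.0]
opening: 0.006
grasp_force: 2.8
```

```bash
python3 st.py
```

```text
8.45 local mm [[ 5.7 43.3]] z 54.5 [4.1 3.6 1. ] 4.37
```

Request:
play_rows(motion=[[[0.02, 0, 0, 0, 0, 0], [0.024, 0.024, 0, 0, 0, 0], [0.024, 0.048, 0, 0, 0, 0], [0.024, 0.048, 0, 0, 0, 0], [0.014, 0.048, 0, 0, 0, 0], [0.006, 0.048, 0, 0, 0, 0], [0, 0.048, 0, 0, 0, 0], [0, 0.048, 0, 0, 0, 0]]])

```text
time_s: 9.12
position: [0.5247, -0.0632, 0.054]
tcp_rot: [[0.997, 0.075, 0.009], [0.075, -0.997, -0.001], [0.009, 0.002, -1.0]]
force: [7.4, 2.9, -5.4]
opening: 0.004
grasp_force: 3.7
```

```bash
python3 st.py
```

```text
9.1167 local mm [[ 5.4 -4.6]] z 54.0 [ 7.4  2.9 -5.4] 4.33
```

All five stops felt. Now moving to the near side of the lever's knob.

Request:
play_rows(motion=[[[0.01, 0, 0, 0, 0, 0], [0.01, 0, -0.035, 0, 0, 0], [0, 0.005, -0.066, 0, 0, 0], [-0.03, 0.03, -0.066, 0, 0, 0], [-0.042, 0.065, -0.066, 0, 0, 0], [-0.042, 0.0775, -0.06, 0, 0, 0], [-0.042, 0.0775, -0.038, 0, 0, 0], [-0.042, 0.0775, -0.038, 0, 0, 0]]])

```text
time_s: 9.78
position: [0.4842, -0.1437, 0.0893]
tcp_rot: [[0.997, 0.075, -0.005], [0.075, -0.997, 0.003], [-0.005, -0.003, -1.0]]
force: [-0.2, 0.0, -0.8]
opening: 0.002
grasp_force: 0.0
```

```bash
python3 st.py; python3 -c "
from h import *
report(cap('wrist'))"
```

```text
9.7833 local mm [[-41.1 -81.9]] z 89.3 [-0.2  0.  -0.8] 4.33h.py:28: RuntimeWarning: Mean of empty slice.
  v=np.array(v); on=xs[v>(v.max()+v.min())/2]; print("tab",i+1,"x mm",(on.mean()*1e3).round(1),"ext",(on.min()*1e3).round(1),(on.max()*1e3).round(1),"max",v.max())
  ret = ret.dtype.type(ret / rcount)
Traceback (most recent call last):
  File "h.py", line 28, in report
    v=np.array(v); on=xs[v>(v.max()+v.min())/2]; print("tab",i+1,"x mm",(on.mean()*1e3).round(1),"ext",(on.min()*1e3).round(1),(on.max()*1e3).round(1),"max",v.max())
                                                                                                        ~~~~~~^^
ValueError: zero-size array to reduction operation minimum which has no identity
```

Request:
play_rows(motion=[[[0.012, 0, -0.003, 0, 0, 0], [0.022, 0, -0.003, 0, 0, 0], [0.03, 0, -0.003, 0, 0, 0], [0.037, 0, -0.003, 0, 0, 0], [0.042, 0, -0.003, 0, 0, 0], [0.046, 0, -0.003, 0, 0, 0], [0.049, 0, -0.003, 0, 0, 0], [0.049, 0, -0.003, 0, 0, 0]]])

```text
time_s: 10.5
position: [0.5351, -0.1397, 0.0943]
tcp_rot: [[0.997, 0.078, -0.0], [0.078, -0.997, 0.0], [-0.0, -0.0, -1.0]]
force: [-0.4, 1.1, -0.6]
opening: 0.002
grasp_force: 0.3
```

```bash
python3 st.py
```

```text
10.5 local mm [[ 10.1 -81.7]] z 94.3 [-0.4  1.1 -0.6] 4.46
```

Now backing off for a look with the wrist camera.

Request:
play_rows(motion=[[[-0.03, 0, 0, 0, 0, 0], [-0.05, 0, -0.03, 0, 0, 0], [-0.065, -0.02, -0.07, 0, 0, 0], [-0.08, -0.05, -0.1, 0, 0, 0], [-0.1, -0.07, -0.107, 0, 0, 0], [-0.1, -0.079, -0.107, 0, 0, 0], [-0.1, -0.079, -0.107, 0, 0, 0], [-0.1, -0.079, -0.107, 0, 0, 0]]])

```text
time_s: 11.17
position: [0.4301, -0.0694, 0.202]
tcp_rot: [[0.997, 0.078, 0.003], [0.078, -0.997, -0.001], [0.003, 0.002, -1.0]]
force: [0.3, -0.3, 0.3]
opening: 0.007
grasp_force: 0.0
```

```bash
python3 - <<'E'
from h import *
c=cap("wrist","w3",crop=(120,30,400,150),scale=2.8); np.savez("w3.npz",**c)
report(c)
h=cv2.cvtColor(c["frame"],cv2.COLOR_RGB2HSV)
for n,lo,hi in(("green",(50,120,50),(85,255,255)),("blue",(105,120,80),(130,255,255))):
    m=cv2.inRange(h,np.array(lo),np.array(hi)); N,_,st,ce=cv2.connectedComponentsWithStats(m)
    for i in range(1,N):
        if st[i,4]>10: print(n,ce[i],loc(back(c,ce[i],.052)))
print("mark pred",proj(c,[wor(.005+r*np.sin(a),-.095,.04+r*np.cos(a)) for r,a in((.022,.5),)]))
c2=cap("top")
try: report(c2)
except Exception as e: print(e)
E
python3 st.py
```

```text
tab 1 x mm 7.8 ext 3.5 12.0 max 246.53125
tab 2 x mm 7.5 ext 3.5 11.5 max 246.75
tab 3 x mm -6.5 ext -10.5 -2.5 max 246.8125
tab 4 x mm 7.2 ext 3.0 11.5 max 247.0
tab 5 x mm -6.5 ext -11.0 -2.0 max 246.97461
knob [351.9  48.9] angle 0.6 resid px 0.57
green [359.36734694  69.26530612] [[ 0.018272   -0.09802286]]
blue [303.32884097 128.25606469] [[-0.03465078 -0.04913505]]
mark pred [[358.4510033   71.31557526]]
tab 1 x mm 5.3 ext 0.5 10.0 max 246.60742
tab 2 x mm 6.0 ext 1.0 11.0 max 243.53125
tab 3 x mm -8.2 ext -12.0 -4.5 max 255.0
tab 4 x mm -1.3 ext -16.0 13.5 max 87.07031
tab 5 x mm 2.4 ext -16.0 16.0 max 87.49414
11.2667 local mm [[-89.2  -4.4]] z 201.3 [-0.4 -0.3 -0. ] 4.42
```

View pics/w3.png

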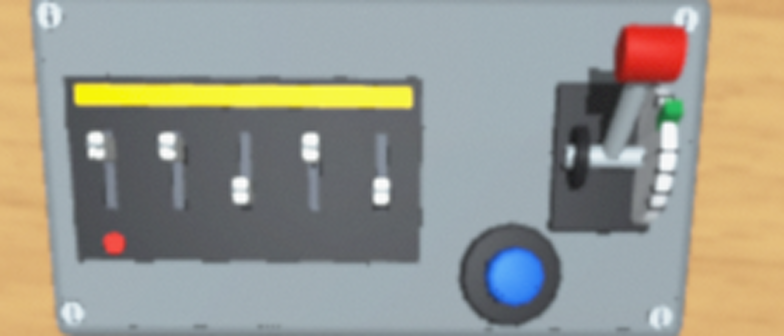

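Picture confirms the code ON ON OFF ON OFF; the knob (650,53) leans slightly beyond the green mark, about 0.55 by camera. I'll nudge it back from the far side to a measured contact position.

Request:
play_rows(motion=[[[0.03, 0.02, 0.01, 0, 0, 0], [0.06, 0.04, 0.03, 0, 0, 0], [0.09, 0.06, 0.05, 0, 0, 0], [0.12, 0.0776, 0.065, 0, 0, 0], [0.149, 0.0776, 0.071, 0, 0, 0], [0.149, 0.0776, 0.071, 0, 0, 0], [0.149, 0.0776, 0.11, 0, 0, 0], [0.149, 0.0776, 0.11, 0, 0, 0]]])

```text
time_s: 11.93
position: [0.5799, -0.1341, 0.0841]
tcp_rot: [[0.997, 0.077, -0.012], [0.077, -0.997, 0.005], [-0.012, -0.006, -1.0]]
force: [-1.7, 0.5, -1.1]
opening: 0.002
grasp_force: 0.0
```

```bash
python3 st.py
```

```text
11.9333 local mm [[ 55.1 -79.4]] z 84.1 [-1.7  0.5 -1.1] 4.4
```

Request:
play_rows(motion=[[[0, 0, -0.002, 0, 0, 0], [0, 0, -0.002, 0, 0, 0], [-0.005, 0, -0.002, 0, 0, 0], [-0.01, 0, -0.002, 0, 0, 0], [-0.013, 0, -0.002, 0, 0, 0], [-0.014, 0, -0.002, 0, 0, 0], [-0.014, 0, -0.002, 0, 0, 0]]])

```text
time_s: 12.52
position: [0.5718, -0.1364, 0.0958]
tcp_rot: [[0.997, 0.077, 0.007], [0.077, -0.997, -0.002], [0.006, 0.002, -1.0]]
force: [4.3, 1.9, 5.0]
opening: 0.006
grasp_force: 2.4
```

```bash
python3 st.py
```

```text
12.5167 local mm [[ 46.9 -81.2]] z 95.8 [4.3 1.9 5. ] 4.4
```

Request:
play_rows(motion=[[[0.008, 0, 0, 0, 0, 0], [0.01, 0, 0.004, 0, 0, 0], [0.01, 0, 0.008, 0, 0, 0], [0.01, 0, 0.008, 0, 0, 0], [0.01, 0, 0.008, 0, 0, 0]]])

```text
time_s: 12.93
position: [0.5782, -0.1346, 0.0842]
tcp_rot: [[0.997, 0.078, -0.004], [0.078, -0.997, 0.001], [-0.004, -0.002, -1.0]]
force: [0.2, 1.2, 0.2]
opening: 0.007
grasp_force: 0.0
```

```bash
python3 st.py
```

```text
12.9333 local mm [[ 53.3 -79.8]] z 84.2 [0.2 1.2 0.2] 4.46
```

Request:
play_rows(motion=[[[-0.003, 0, 0, 0, 0, 0], [-0.005, 0, 0, 0, 0, 0], [-0.007, 0, 0, 0, 0, 0], [-0.0085, 0, 0, 0, 0, 0], [-0.0085, 0, 0, 0, 0, 0], [-0.0085, 0, 0, 0, 0, 0]]])

```text
time_s: 13.43
position: [0.5715, -0.1357, 0.0859]
tcp_rot: [[0.997, 0.077, 0.001], [0.077, -0.997, -0.0], [0.001, 0.0, -1.0]]
force: [1.5, 0.8, -0.0]
opening: 0.005
grasp_force: 0.8
```

```bash
python3 st.py
```

```text
13.4333 local mm [[ 46.6 -80.4]] z 85.9 [ 1.5  0.8 -0. ] 4.43
```

Request:
play_rows(motion=[[[-0.0015, 0, 0, 0, 0, 0], [-0.003, 0, 0, 0, 0, 0], [-0.003, 0, 0, 0, 0, 0]]])

```text
time_s: 13.68
position: [0.5692, -0.1365, 0.0863]
tcp_rot: [[0.997, 0.078, 0.003], [0.078, -0.997, -0.001], [0.003, 0.002, -1.0]]
force: [3.9, 0.6, 2.2]
opening: 0.001
grasp_force: 1.7
```

```bash
python3 st.py
```

```text
13.6833 local mm [[ 44.2 -81. ]] z 86.3 [3.9 0.6 2.2] 4.45
```

Request:
play_rows(motion=[[[0.012, 0, 0, 0, 0, 0], [0.012, 0, -0.04, 0, 0, 0], [0, -0.01, -0.07, 0, 0, 0], [-0.03, -0.025, -0.09, 0, 0, 0], [-0.06, -0.045, -0.105, 0, 0, 0], [-0.09, -0.065, -0.115, 0, 0, 0], [-0.12, -0.0765, -0.115, 0, 0, 0], [-0.133, -0.0765, -0.115, 0, 0, 0]]])

```text
time_s: 14.35
position: [0.4225, -0.0668, 0.2002]
tcp_rot: [[0.997, 0.08, -0.009], [0.08, -0.997, 0.003], [-0.009, -0.004, -1.0]]
force: [-0.5, 0.9, 0.2]
opening: 0.001
grasp_force: 0.0
```

Request:
play_rows(motion=[[[0, 0, 0, 0, 0, 0], [0, 0, 0, 0, 0, 0], [0, 0, 0, 0, 0, 0], [0, 0, 0, 0, 0, 0]]])

```text
time_s: 14.68
position: [0.4309, -0.0708, 0.2005]
tcp_rot: [[0.997, 0.077, 0.001], [0.077, -0.997, -0.001], [0.001, 0.001, -1.0]]
force: [0.2, -1.2, 0.5]
opening: 0.008
grasp_force: 0.0
```

Run:
```python
from h import *
c=cap("wrist","w4",crop=(300,30,400,130),scale=5); np.savez("w4.npz",**c)
report(c)
h=cv2.cvtColor(c["frame"],cv2.COLOR_RGB2HSV)
for n,lo,hi,z in(("green",(50,120,50),(85,255,255),.06),("blue",(105,120,80),(130,255,255),.052)):
    m=cv2.inRange(h,np.array(lo),np.array(hi)); N,_,st,ce=cv2.connectedComponentsWithStats(m)
    for i in range(1,N):
        if st[i,4]>10: print(n,st[i],ce[i],loc(back(c,ce[i],z)))
print("mark pred",[(r,proj(c,wor(.005+r*np.sin(.5),-.095,.04+r*np.cos(.5))).round(1)) for r in(.02,.022,.024)])
# silhouette bounds of knob vs model cylinder
m=cv2.inRange(h,np.array((0,130,40)),np.array((8,255,255)))
N,_,st,ce=cv2.connectedComponentsWithStats(m); print([s.tolist() for s in st[1:] if s[4]>30])
for a in(.45,.5,.55,.6):
    k=np.array([wor(.005+.045*np.sin(a)+.008*np.cos(p),-.082+e,.04+.045*np.cos(a)+.008*np.sin(p)) for p in np.linspace(0,6.28,60) for e in(-.009,.009)])
    P=proj(c,k); print(a,P.min(0).round(1),P.max(0).round(1))
s=bot.read_state();print(s["time_s"])
```

```text
tab 1 x mm 7.5 ext 3.5 11.5 max 247.0
tab 2 x mm 7.5 ext 3.5 11.5 max 247.0
tab 3 x mm -6.5 ext -10.5 -2.5 max 247.0
tab 4 x mm 7.2 ext 3.0 11.5 max 247.0
tab 5 x mm -6.2 ext -10.5 -2.0 max 247.0
knob [351.2  53.5] angle 0.5 resid px 0.48
green [354  66   9   8  50] [358.42  69.32] [[ 0.01708904 -0.09546647]]
blue [292 118  22  22 365] [302.17808219 128.54246575] [[-0.03458561 -0.04917831]]
mark pred [(0.02, array([[356.8,  72.7]])), (0.022, array([[357.5,  71.3]])), (0.024, array([[358.2,  69.9]]))]
[[338, 44, 27, 20, 477], [155, 113, 8, 8, 52]]
0.45 [337.2  44.8] [365.6  66.5]
0.5 [337.   42.3] [365.4  64.1]
0.55 [336.8  40. ] [365.1  61.8]
0.6 [336.6  37.8] [364.8  59.5]
14.7333
```

View pics/w4.png

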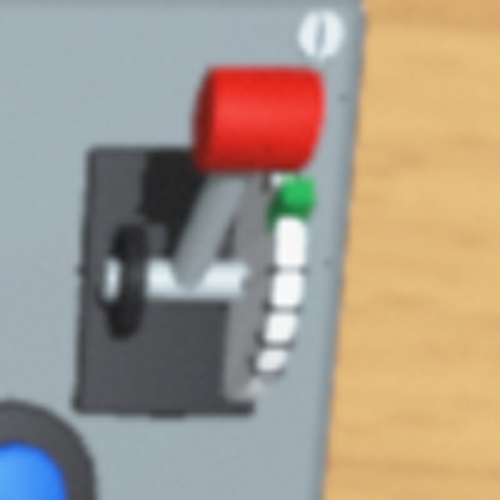

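The knob (260,120 in the crop) now measures 0.50 rad and sits by the green mark (295,197); tabs all home. Now the button.

Request:
play_rows(motion=[[[0.02, 0.015, 0.02, 0, 0, 0], [0.04, 0.03, 0.05, 0, 0, 0], [0.054, 0.044, 0.08, 0, 0, 0], [0.054, 0.044, 0.11, 0, 0, 0], [0.054, 0.044, 0.12, 0, 0, 0], [0.054, 0.044, 0.12, 0, 0, 0], [0.054, 0.044, 0.12, 0, 0, 0], [0.054, 0.044, 0.12, 0, 0, 0]]])

```text
time_s: 15.4
position: [0.4872, -0.1097, 0.0816]
tcp_rot: [[0.997, 0.078, 0.001], [0.078, -0.997, -0.001], [0.001, 0.001, -1.0]]
force: [-0.4, 0.1, 0.7]
opening: 0.005
grasp_force: 0.0
```

```bash
python3 st.py
```

```text
15.4 local mm [[-35.5 -48.1]] z 81.6 [-0.4  0.1  0.7] 4.46
```

Request:
play_rows(motion=[[[0, 0.001, 0.005, 0, 0, 0], [0, 0.001, 0.01, 0, 0, 0], [0, 0.001, 0.013, 0, 0, 0], [0, 0.001, 0.016, 0, 0, 0], [0, 0.001, 0.018, 0, 0, 0], [0, 0.001, 0.02, 0, 0, 0], [0, 0.001, 0.02, 0, 0, 0]]])

```text
time_s: 15.98
position: [0.4874, -0.1109, 0.063]
tcp_rot: [[0.997, 0.078, 0.002], [0.078, -0.997, -0.001], [0.002, 0.001, -1.0]]
force: [-2.4, 1.5, 21.8]
opening: 0.005
grasp_force: 10.9
```

```bash
python3 st.py
```

```text
15.9833 local mm [[-35.4 -49.4]] z 63.0 [-2.4  1.5 21.8] 4.46
```

Bottomed out (22 N, tip at 46 mm). Release and back to the viewing pose.

Request:
play_rows(motion=[[[0, 0, -0.01, 0, 0, 0], [0, 0, -0.025, 0, 0, 0], [0, 0, -0.06, 0, 0, 0], [-0.02, -0.015, -0.1, 0, 0, 0], [-0.04, -0.03, -0.13, 0, 0, 0], [-0.055, -0.045, -0.137, 0, 0, 0], [-0.055, -0.045, -0.137, 0, 0, 0], [-0.055, -0.045, -0.137, 0, 0, 0]]])

```text
time_s: 16.65
position: [0.4279, -0.0695, 0.1982]
tcp_rot: [[0.997, 0.078, 0.001], [0.078, -0.997, -0.001], [0.001, 0.001, -1.0]]
force: [-0.5, -0.2, -1.1]
opening: 0.005
grasp_force: 0.0
```

Request:
play_rows(motion=[[[0, 0, 0, 0, 0, 0], [0, 0, 0, 0, 0, 0], [0, 0, 0, 0, 0, 0], [0, 0, 0, 0, 0, 0], [0, 0, 0, 0, 0, 0]]])

```text
time_s: 17.07
position: [0.4288, -0.0704, 0.1969]
tcp_rot: [[0.997, 0.077, -0.001], [0.077, -0.997, 0.0], [-0.001, -0.001, -1.0]]
force: [0.5, 0.3, -0.5]
opening: 0.003
grasp_force: 0.0
```

```bash
python3 - <<'E'
from h import *
c=cap("wrist","w5",crop=(120,20,400,160),scale=2.8)
report(c)
h=cv2.cvtColor(c["frame"],cv2.COLOR_RGB2HSV); m=cv2.inRange(h,np.array((105,120,80)),np.array((130,255,255)))
N,_,st,ce=cv2.connectedComponentsWithStats(m); print([(s.tolist(),loc(back(c,q,.052)).round(4)) for s,q in zip(st[1:],ce[1:]) if s[4]>30])
E
python3 st.py
```

```text
tab 1 x mm 7.5 ext 3.5 11.5 max 246.84375
tab 2 x mm 7.5 ext 3.5 11.5 max 247.0
tab 3 x mm -6.5 ext -10.5 -2.5 max 247.0
tab 4 x mm 7.2 ext 3.0 11.5 max 247.0
tab 5 x mm -6.5 ext -11.0 -2.0 max 247.0
knob [353.8  49.5] angle 0.49 resid px 0.53
[([293, 116, 22, 22, 382], array([[-0.0347, -0.0492]]))]
17.1167 local mm [[-90.9  -4.5]] z 197.0 [ 0.5 -0.3 -0.6] 4.42
```

View pics/w5.png

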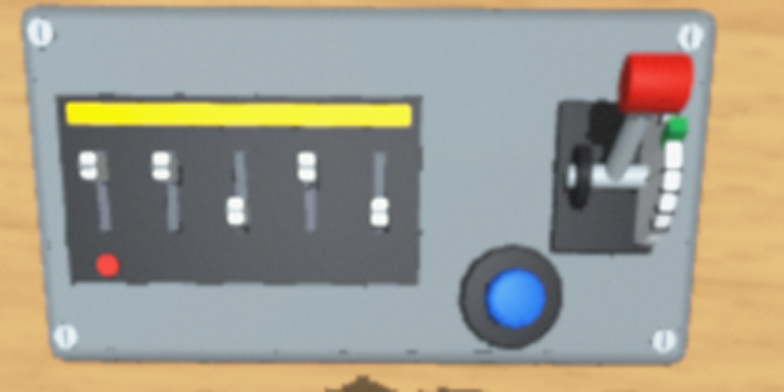

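The code reads ON ON OFF ON OFF, the lever is at the mark (knob at 655,83), the button is up (517,298), and the arm is clear.

```bash
python3 -c "
from rig import bot
print(bot.hand_in())"
```

```text
the job is handed in; nothing more can be done
None
```

The job is handed in at about 17 s with no verdict returned: code set to ON-ON-OFF-ON-OFF, lever at about 0.5 rad (the green mark), then the pairing button pressed fully down and released; nothing else was touched.

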